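# Hold the calibration ball in the backlit camera's view

## Task

Lift the clear dust cover off the white calibration ball and stand it upright on the grey cleaning pad. Then pick up the ball's carrier by its upright grip block and, keeping it level all the way so that the loose ball stays in its pocket, bring the ball into the gap between the camera lens and the backlight panel and finish holding it there in mid-air, level and still, the ball centred on the lens and midway between lens and panel. Do not touch the ball with the fingers, do not bump the lens or the panel, and leave everything else on the table where it is.

Things in the scene. Friction and masses are not known exactly. Their poses are not given: they have to be found in the camera images.
- carrier: Black ball carrier, loose, 0.15 to 0.26 kg: the one with the ball and cover on it. A flat paddle 7 mm thick, 138 mm long, 40 mm wide, its +x end a disc of 64 mm diameter. Origin at the underside, midway between grip block and pocket; x from the grip block to the ball, at the start within 0.6 rad of straight away from the robot; z up. Centre of mass about 22 mm from the block towards the ball.
- carrier_handle (a point): Grip point on the carrier's upright grip block, 40 mm behind the carrier's origin (-x) and 53 mm above the underside. The block is 30 mm long (along x), 14 mm thick (along y) and rises from the paddle to 73 mm above the underside.
- carrier_pocket (a point): Centre of the floor of the ball's pocket, on the paddle's top face, 40 mm ahead of the carrier's origin (+x), 7 mm above the underside. The pocket is a flat floor inside a low round rim, 21 mm inside diameter, 29 mm outside diameter, 2.2 mm high.
- ball_center (a point): Centre of the loose white ceramic calibration ball, 20 mm diameter, 16 g. Lying in the pocket its centre is 10 mm above the pocket floor; it can roll about 4 mm from the middle. It rolls over the rim if the carrier is tipped some 35 degrees or jerked.
- cover: Dust cover, loose, 60 g: a clear plastic bell, mouth down, 48 mm outside and 43 mm inside diameter, 40 mm high, with a round aluminium knob 18 mm in diameter on top, up to 72 mm above the rim. Origin at the centre of its open rim, z up. At the start it stands on the carrier's top face over the ball.
- cover_knob (a point): Point on the axis of the cover's knob, 62 mm above the rim (10 mm below the knob's top, 22 mm above the bell's flat roof).
- pad: Grey lint-free cleaning pad, fixed, 130 mm square and 4 mm thick. Origin at the centre of its underside; its edges run along its x and y.
- station: Inspection station, fixed: a black telecentric lens with a grey camera, on a pillar, facing a flat square backlight panel. Origin on the table below the middle of the gap; y is the lens axis, from the lens (at -y) to the panel (at +y); x points away from the robot to within 0.25 rad. The gap is open to the robot's side, the far side and above.
- station_lens (a point): Centre of the lens's front face, 80 mm from the viewing point, 150 mm above the table. The lens is 60 mm in diameter; lens and camera are 200 mm long, their pillar 150 mm from the viewing point.
- station_panel (a point): Centre of the panel's luminous face, 78 mm from the viewing point. The panel is 96 mm square and upright, its edges 102 and 198 mm above the table; its pillar stands behind it, 121 mm from the viewing point.
- station_view (a point): The viewing point: on the lens axis, midway between lens and panel, 150 mm above the table. Its axes are the station's.
- spare_carrier: Bystander: a second carrier of the same shape, without ball or cover. Loose, leave alone. Frame as for the first.
- screwdriver: Bystander: screwdriver with a red handle, 200 mm long, lying near the robot. Origin at its middle, x towards the blade.
- post_holder: Bystander: black post holder with a steel post on a 75 x 25 mm foot, 90 mm tall. Origin at the centre of its underside.
- mirror_mount: Bystander: small mirror in a black 50 mm square mount on a steel post, 120 mm tall. Origin at the centre of its underside.
- clamp_fork: Bystander: black U-shaped clamp fork lying flat, 71 x 36 x 9 mm. Origin at the middle of its underside.
- hex_key: Bystander: L-shaped steel hex key lying flat, 95 x 30 x 5 mm. Origin at the middle of the long leg.
- lens_tube: Bystander: black lens tube standing on end, 31 mm in diameter, 25 mm tall. Origin at the centre of its underside.
- meter_head: Bystander: aluminium power-meter head, a disc 64 mm in diameter and 18 mm tall. Origin at the centre of its underside.
Mind the look-alikes: they are no part of the job. Of the things shaped like the cover, the clear one is meant. Leave any orange or yellow look-alike of the carrier alone.

How it is judged:
By the outcome, as a careful person would: the job done as asked, in the order asked, and still so for the second after the job is handed in, while the arm keeps its last pose, push and grip.
It also fails if it takes over 72 s, if anything falls off the work surface, if the arm or the gripper's body presses on something with over 40 N, if the wrist force passes 120 N, or if a joint passes its speed limit or range.

## Robot

A 6-joint arm with a two-finger parallel gripper is mounted at the origin on the work surface. World frame = base frame: x ahead of the robot, y to its left, z up, the work surface at z = 0. Lengths are in m, angles in rad, forces in N, time in s.
With the tool pointing down it reaches from about 0.4 to 0.825 m from the base axis. Payload 7 kg.
Tool frame: the origin (TCP) lies on the centre line of the jaws, within the pads' length; the fingertips stand 25 mm ahead of it and the grasp point (between the pads) lies 6 mm ahead of it; z points along the fingers, y is the line along which they close (so a half turn about z gives the same grasp; the last joint's range is limited). The gripper opens to 88 mm and grips with 3 to 60 N. Pads are 19 mm wide; open, the fingers measure 130 mm over their backs; the gripper's body (78 mm by 193 mm) begins 47 mm behind the grasp point.
Start: joints at [0.288, 0.359, 0.012, 0, -1.224, -0.288], TCP at [0.675, -0, 0.218] pointing down, gripper open.
Joint ranges: [-3.07, 3.07], [-1.43, 2.12], [-1.02, 1.25], [-3.03, 1.67], [-3.05, -0], [-3.03, 3.03]. Speed limits (rad/s): [2.39, 2.39, 3.01, 3.14, 3.14, 3.14].

## Interface

Orientations are given as [roll, pitch, yaw] about the fixed x, y, z axes, in that order (R = Rz(yaw) Ry(pitch) Rx(roll)).
In Python, from station import readout, vision, arm gives the robot as it stands. The module is installed in compiled form; this text tells all that it offers.
- The arm moves only by the tool carry_out, never from a script. Its argument "commands" is a list of rows, each an object with "dp": the shift along the tool's x, y, z in m, a list of three; "rotation": the turn, a rotation vector about the tool's x, y, z in degrees, a list of three. In form: [{"dp": [dx, dy, dz], "rotation": [wx, wy, wz]}, ...]. A call has 1 to 8 rows; each row shifts and turns the commanded pose from where the row before left it, along the tool's axes as they then stand; what a row does not reach is not made up. A row lasts 1/8 s, in which the tool goes at most 62.5 mm and 10.7 degrees, less where a joint would pass 70% of its speed; a pose out of reach is approached as far as the arm can. A call with a gripper value outside its range is refused whole. "grip" is the finger opening in m, from 0 to 0.0876, set as the call begins (left out, the last holds). The fingers move at their own pace and stop on an object; "force" is the grip in N (left out, the last holds). Time passes only in rows, so rows that do not move let the fingers close. It gives the time, the measured TCP pose, the force, the opening and the grip force at its end, in the units of the state.
- readout.get_state(): the state, without advancing time (a new reading comes with each control period).
- vision.grab_frame(name): name is "scene" or "side" or "wrist"; returns (picture, depth): 384x512x3 uint8, red, green, blue; 384x512 float32, m along the optical axis (not along the pixel's ray), 0 where there is no reading.
- vision.calibration(name): a dict with "fovy" (degrees; the focal length in pixels is half the picture's height over the tangent of half this angle, whatever the lens; pixels are square), "cx", "cy" (the principal point, pixels), "origin" and "attitude" of the camera in the world; the wrist camera has in their place "mount" (4x4, takes a point from camera to tool coordinates, whose origin is the TCP and whose axes are the flange's). Camera axes: x right, y down, z forward; pixel columns grow to the right and rows downward; lengths in m; the calibration is good to about 2 mm. A picture is of the moment at which its call begins: read the wrist's pose just before it. calibration takes no time and is no camera call.
- arm.job_done(): hands the job in; it is judged then, once.
Trained networks look in the newest picture that a camera, given by its name, has taken for a name from the list of things; names that differ only in an ending like _2 or _b are one class to them, and where a whole thing is asked for, a point or a joint stands for the part that bears it (a point fixed in the world has none). Each returns a list of dicts, best first, with "score" (0 to 1); they miss things now and then, are a little off and sometimes report something else, mostly with a low value. They report only what shows in the picture. A call takes as long as a camera call. They do not tell look-alikes from the thing itself.
- vision.trace(label, camera): "pixels" (384x512 bool, what is visible of it) and "position" ([row, column] in pixels, amid what is visible of it).
The state is a dict: "t": time; "q": joint angles; "qd": joint speeds; "joint_efforts": joint torques, N m; "eef_pos": TCP position; "ee_rot": TCP orientation; "force": force on the tool from outside, world axes, zero at the start; "moment": the same for the moment, N m; "width": finger opening in m; "gripper_force": force on a finger pad.
Only numpy, scipy, OpenCV 4.12 (cv2) and the standard library are available. Lean on these libraries where they do the work, as an engineer would, in place of code of your own. Each camera call takes 0.05 s, during which the arm holds its last target. There are 200 camera calls.

## Working session

There is one attempt and no reset: what is moved stays moved. The work goes in short steps, Python scripts to look and compute and a tool call to move; the robot and the scene stay as the last step left them, time stands still between calls to the robot, and variables do not carry over. Pictures are saved under pics/ and viewed, at most 10 in all, crops included, and the job is handed in when it is done.

Besides the shell and the picture viewer there is one more tool, called after "Call:" as a command line: name --argument value ..., lists and objects as JSON in quotes. carry_out: Moves the arm, as the interface text tells. Its arguments: {"type":"object","properties":{"commands":{"type":"array"},"grip":{"type":"number"},"force":{"type":"number"}},"required":["commands"]}

```bash
mkdir -p pics
cat > h.py <<'E'
import numpy as np, cv2
from scipy.spatial.transform import Rotation as R
from station import readout, vision, arm
def cam(n):
    c=vision.calibration(n); f=192/np.tan(np.radians(c['fovy'])/2)
    T=np.eye(4)
    if 'mount' in c:
        s=readout.get_state(); W=np.eye(4); W[:3,:3]=rot(s['ee_rot']); W[:3,3]=s['eef_pos']; T=W@np.array(c['mount'])
    else:
        a=np.array(c['attitude']); T[:3,:3]=a if a.shape==(3,3) else rot(a); T[:3,3]=c['origin']
    return f,c['cx'],c['cy'],T
def rot(a):
    a=np.array(a); return a if a.shape==(3,3) else R.from_euler('xyz',a).as_matrix()
def cloud(d,c):
    f,cx,cy,T=c; v,u=np.mgrid[:384,:512]
    P=np.stack([(u-cx)/f*d,(v-cy)/f*d,d],-1)
    return P@T[:3,:3].T+T[:3,3]
def proj(p,c):
    f,cx,cy,T=c; q=(np.asarray(p)-T[:3,3])@T[:3,:3]
    return np.stack([cx+f*q[...,0]/q[...,2],cy+f*q[...,1]/q[...,2]],-1)
def save(im,n): cv2.imwrite('pics/'+n,im[...,::-1])
E
python3 - <<'E'
from h import *
print(readout.get_state()); 
for n in ['scene','side','wrist']:
    print(n,vision.calibration(n)); c=cam(n)
    im,d=vision.grab_frame(n); save(im,n+'0.png'); P=cloud(d,c); np.savez(n+'0.npz',im=im,d=d,P=P)
    for l in ['carrier','cover','pad','station','ball_center','carrier_handle','cover_knob','station_lens','station_panel']:
        for r in vision.trace(l,n)[:3]:
            m=r['pixels']&(d>0); 
            print(l,round(r['score'],2),np.round(r['position']),m.sum(),np.round(np.median(P[m],0),3) if m.sum() else '')
E
```

```text
{'t': 0.0, 'q': array([ 2.88101339e-01,  3.59394488e-01,  1.10660788e-02, -3.27448538e-04,
       -1.22407195e+00, -2.88090308e-01]), 'qd': array([-0.00029888,  0.00043572, -0.00100488,  0.00144377, -0.0022213 ,
        0.00106296]), 'joint_efforts': array([-8.00930356e-04, -5.82726967e+01,  2.93058443e+01,  6.99745238e+00,
        6.93249181e-03, -2.06530804e-04]), 'eef_pos': array([ 6.74512802e-01, -3.13147496e-05,  2.17024999e-01]), 'ee_rot': array([ 3.13996726e+00, -1.60646008e-04, -1.57089668e+00]), 'force': array([ 0.22476806, -0.09439943,  0.58915205]), 'moment': array([0.03954544, 0.02903101, 0.01164607]), 'gripper_force': 0.0, 'width': 0.0876648385032258}
scene {'fovy': 51.16814730930136, 'cx': 253.40562059522685, 'cy': 186.6548196355078, 'origin': array([ 1.29682322, -0.44264812,  0.84647545]), 'attitude': array([-2.23555936, -0.02107942,  1.05814978])}
carrier 0.84 [214. 310.] 364 [0.581 0.183 0.009]
carrier 0.69 [152. 316.] 320 [0.32  0.406 0.009]
carrier 0.6 [191. 240.] 498 [0.384 0.038 0.009]
cover 0.89 [225. 320.] 309 [0.654 0.164 0.045]
cover 0.85 [237. 296.] 330 [0.6
[... 2149 characters left out ...]
385 0.03  0.007]
carrier 0.78 [294. 330.] 898 [0.579 0.184 0.048]
cover 0.88 [236. 384.] 683 [0.494 0.097 0.029]
cover 0.7 [297. 282.] 430 [0.647 0.169 0.048]
pad 0.47 [296. 328.] 824 [0.579 0.185 0.049]
station 0.71 [ 34. 356.] 5650 [ 0.583 -0.144  0.083]
carrier_handle 0.87 [192. 468.] 3640 [0.385 0.032 0.007]
carrier_handle 0.62 [296. 323.] 857 [0.58  0.184 0.048]
cover_knob 0.96 [222. 277.] 1146 [0.652 0.067 0.04 ]
cover_knob 0.95 [298. 276.] 395 [0.647 0.168 0.047]
cover_knob 0.65 [236. 384.] 756 [0.494 0.097 0.028]
station_lens 0.82 [ 35. 354.] 5762 [ 0.583 -0.143  0.076]
station_panel 0.8 [ 33. 357.] 5702 [ 0.583 -0.143  0.079]
station_panel 0.43 [ 24. 478.] 360 [ 0.41  -0.178  0.004]
```

View pics/scene0.png

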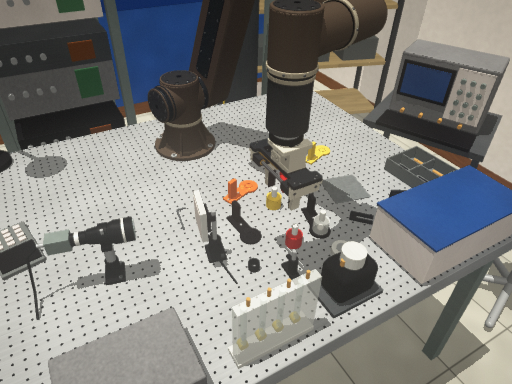

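View pics/side0.png

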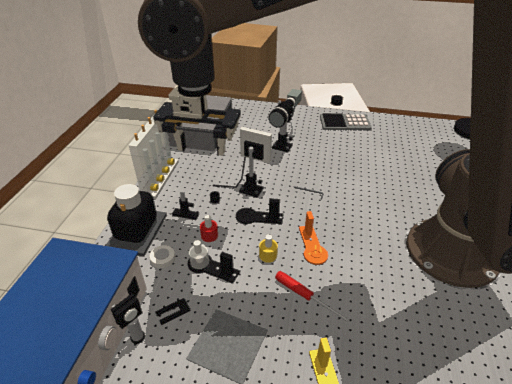

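View pics/wrist0.png

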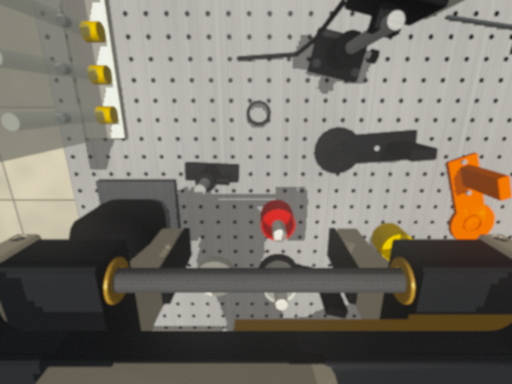

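Run:
```python
from h import *
for n in ['scene','side','wrist']:
    Z=np.load(n+'0.npz'); P=Z['P'];d=Z['d'];ok=d>0; im=Z['im'].astype(int)
    def box(t,x,y,z,cond=True):
        m=ok&(P[...,0]>x[0])&(P[...,0]<x[1])&(P[...,1]>y[0])&(P[...,1]<y[1])&(P[...,2]>z[0])&(P[...,2]<z[1])&cond
        Q=P[m]
        if len(Q)>3: print(n,t,len(Q),np.round(np.median(Q,0),3),np.round(np.percentile(Q,5,0),3),np.round(np.percentile(Q,95,0),3))
        return Q
    box('knob',(.6,.7),(.14,.22),(.062,.09))
    box('bellroof',(.6,.7),(.14,.22),(.035,.055))
    h=box('handle',(.54,.605),(.15,.23),(.03,.09))
    p=box('paddle',(.52,.70),(.12,.24),(.004,.0115),im.max(-1)<70)
    g=box('pad',(.42,.62),(.3,.48),(.001,.0075),(im.mean(-1)<150))
    if len(g)>300:
        r=cv2.minAreaRect(g[:,:2].astype(np.float32)*1000); print('padrect',r)
    box('panelall',(.45,.7),(-.21,-.09),(.1,.21))
    box('lens',(.4,.7),(-.6,-.27),(.1,.2))
    bright=im.min(-1)>150
    q=box('panelface',(.45,.7),(-.25,-.09),(.095,.21),bright)
    mm=box('mirror',(.6,.8),(.3,.5),(.03,.13)); box('post',(.65,.8),(.0,.2),(.03,.1))
    box('tops high',(.45,.8),(.0,.5),(.085,.15))
```

```text
scene knob 44 [0.65  0.17  0.076] [0.64  0.164 0.064] [0.655 0.178 0.081]
scene bellroof 155 [0.653 0.165 0.046] [0.627 0.15  0.037] [0.668 0.191 0.051]
scene handle 109 [0.575 0.187 0.059] [0.556 0.182 0.033] [0.583 0.194 0.075]
scene paddle 168 [0.603 0.173 0.007] [0.553 0.146 0.004] [0.673 0.2   0.01 ]
scene pad 894 [0.529 0.363 0.004] [0.465 0.308 0.001] [0.595 0.426 0.007]
padrect ((528.8487548828125, 381.46112060546875), (162.7777099609375, 181.27867126464844), 89.95618438720703)
scene panelall 669 [ 0.592 -0.177  0.162] [ 0.538 -0.19   0.111] [ 0.619 -0.141  0.199]
scene lens 2051 [ 0.524 -0.428  0.164] [ 0.491 -0.536  0.128] [ 0.558 -0.346  0.179]
scene panelface 231 [ 0.575 -0.175  0.197] [ 0.53  -0.188  0.115] [ 0.615 -0.142  0.2  ]
scene mirror 61 [0.711 0.38  0.12 ] [0.7   0.367 0.105] [0.719 0.403 0.123]
scene post 423 [0.664 0.071 0.047] [0.651 0.003 0.033] [0.753 0.178 0.085]
scene tops high 1465 [0.768 0.358 0.143] [0.738 0.278 0.097] [0.797 0.483 0.145]
side knob 61 [0.644 0.18  0.076] [0.637 0.169 0.063] [0.652 0.184 0.079]
side bellroof 220 [0.64  0.184 0.045] [0.6
[... 801 characters left out ...]
0.748 0.408 0.141] [0.712 0.297 0.093] [0.795 0.491 0.144]
wrist knob 203 [0.646 0.169 0.078] [0.639 0.165 0.065] [0.654 0.179 0.08 ]
wrist bellroof 113 [0.656 0.185 0.047] [0.627 0.179 0.046] [0.665 0.192 0.048]
wrist handle 536 [0.569 0.187 0.063] [0.554 0.183 0.04 ] [0.583 0.196 0.073]
wrist paddle 216 [0.644 0.15  0.007] [0.613 0.142 0.005] [0.67  0.162 0.008]
wrist panelall 2709 [ 0.579 -0.149  0.147] [ 0.533 -0.159  0.111] [ 0.6   -0.135  0.163]
wrist panelface 267 [ 0.577 -0.141  0.16 ] [ 0.572 -0.146  0.159] [ 0.582 -0.136  0.161]
wrist post 1100 [0.668 0.058 0.051] [0.652 0.002 0.039] [0.746 0.181 0.09 ]
wrist tops high 113 [0.741 0.007 0.09 ] [0.736 0.003 0.086] [0.746 0.013 0.091]
```

Call:
carry_out --commands '[{"dp": [-0.04, 0.015, 0], "rotation": [0, 0, 0]}, {"dp": [-0.04, 0.015, 0], "rotation": [0, 0, 0]}]' --grip 0.05

```text
t: 1.75
eef_pos: [0.6447, 0.0804, 0.2178]
ee_rot: [3.141, -0.0, -1.572]
force: [0.9, 0.5, 0.3]
width: 0.0731
gripper_force: 0.0
```

Call:
carry_out --commands '[{"dp": [-0.01, 0, 0], "rotation": [0, 0, -9.5]}, {"dp": [-0.01, 0, 0], "rotation": [0, 0, -9.5]}, {"dp": [-0.01, 0, 0], "rotation": [0, 0, -9.5]}, {"dp": [-0.01, 0, 0], "rotation": [0, 0, -9.5]}, {"dp": [-0.01, 0, 0], "rotation": [0, 0, -9.5]}, {"dp": [0, 0, 0], "rotation": [0, 0, -9.5]}, {"dp": [0, 0, 0], "rotation": [0, 0, -9.5]}, {"dp": [0, 0, 0], "rotation": [0, 0, -9.5]}]'

```text
t: 2.75
eef_pos: [0.6291, 0.1261, 0.2181]
ee_rot: [-3.142, -0.0, -0.239]
force: [1.0, -0.2, -0.8]
width: 0.0503
gripper_force: 0.0
```

Run:
```python
from h import *
s=readout.get_state(); print(s['eef_pos'],s['ee_rot'],s['q'])
Rm=rot(s['ee_rot']); print(np.round((np.array([.612,.18,.2])-s['eef_pos'])@Rm,3))
```

```text
[0.62912662 0.12606151 0.21805151] [-3.14150054e+00 -8.94939676e-05 -2.38740239e-01] [ 5.01317791e-01  3.04189239e-01 -6.68329171e-02 -8.23284786e-06
 -1.19964597e+00  8.30741287e-01]
[-0.029 -0.048  0.018]
```

Call:
carry_out --commands '[{"dp": [-0.015, -0.025, 0.01], "rotation": [0, 0, 0]}, {"dp": [-0.015, -0.025, 0.01], "rotation": [0, 0, 0]}, {"dp": [0, 0, 0], "rotation": [0, 0, 0]}, {"dp": [0, 0, 0], "rotation": [0, 0, 0]}]'

```text
t: 3.25
eef_pos: [0.6123, 0.1817, 0.1982]
ee_rot: [3.142, -0.0, -0.244]
force: [-0.0, -0.3, -0.8]
width: 0.0499
gripper_force: 0.0
```

Run:
```python
from h import *
s=readout.get_state(); print(s['eef_pos'],s['ee_rot'])
c=cam('wrist'); im,d=vision.grab_frame('wrist'); P=cloud(d,c); save(im,'w1.png'); np.savez('w1.npz',im=im,d=d,P=P)
def box(t,x,y,z):
    m=(d>0)&(P[...,0]>x[0])&(P[...,0]<x[1])&(P[...,1]>y[0])&(P[...,1]<y[1])&(P[...,2]>z[0])&(P[...,2]<z[1])
    Q=P[m]; print(t,len(Q),np.round(np.median(Q,0),4),np.round(np.percentile(Q,3,0),3),np.round(np.percentile(Q,97,0),3)); return Q
k=box('knobtop',(.6,.7),(.14,.22),(.076,.082)); print(cv2.minEnclosingCircle((k[:,:2]*1000).astype(np.float32)))
h=box('handletop',(.54,.605),(.15,.23),(.069,.077)); print(cv2.minAreaRect((h[:,:2]*1000).astype(np.float32)))
p=box('paddle',(.52,.70),(.12,.24),(.004,.0105))
```

```text
[0.61226843 0.1817127  0.19817571] [ 3.14152506e+00 -2.42698511e-04 -2.43779274e-01]
knobtop 220 [0.6455 0.1737 0.0788] [0.638 0.166 0.077] [0.653 0.181 0.08 ]
((645.020263671875, 173.747314453125), 8.940918922424316)
handletop 292 [0.5683 0.1926 0.0727] [0.554 0.185 0.071] [0.582 0.201 0.074]
((567.5077514648438, 192.89605712890625), (12.890482902526855, 30.055931091308594), 75.82875061035156)
paddle 1746 [0.5999 0.1833 0.0069] [0.547 0.146 0.006] [0.673 0.211 0.008]
```

View pics/w1.png

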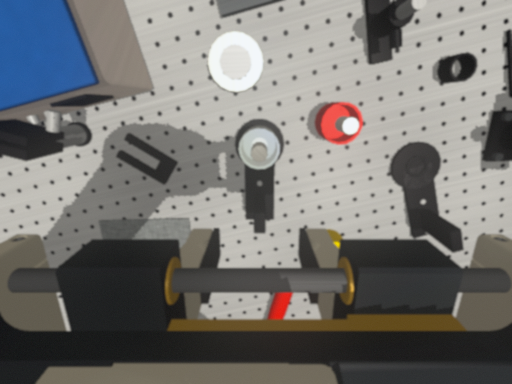

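Call:
carry_out --commands '[{"dp": [0.034, 0, 0], "rotation": [0, 0, 0]}, {"dp": [0, 0, 0.03], "rotation": [0, 0, 0]}, {"dp": [0, 0, 0.04], "rotation": [0, 0, 0]}, {"dp": [0, 0, 0.03], "rotation": [0, 0, 0]}, {"dp": [0, 0, 0.02], "rotation": [0, 0, 0]}, {"dp": [0, 0, 0], "rotation": [0, 0, 0]}, {"dp": [0, 0, 0], "rotation": [0, 0, 0]}]'

```text
t: 4.18
eef_pos: [0.646, 0.1734, 0.0792]
ee_rot: [-3.141, -0.001, -0.245]
force: [-0.1, -0.8, 0.9]
width: 0.0505
gripper_force: 0.0
```

Call:
carry_out --commands '[{"dp": [0, 0, 0], "rotation": [0, 0, 0]}, {"dp": [0, 0, 0], "rotation": [0, 0, 0]}, {"dp": [0, 0, 0], "rotation": [0, 0, 0]}, {"dp": [0, 0, 0], "rotation": [0, 0, 0]}, {"dp": [0, 0, 0], "rotation": [0, 0, 0]}, {"dp": [0, 0, 0], "rotation": [0, 0, 0]}]' --grip 0.0 --force 12

```text
t: 4.92
eef_pos: [0.6451, 0.1735, 0.0779]
ee_rot: [3.141, 0.0, -0.244]
force: [0.8, 0.8, -0.7]
width: 0.0012
gripper_force: 0.0
```

Run:
```python
from h import *
s=readout.get_state(); print(s['width'],s['gripper_force'])
a,d=vision.grab_frame('wrist'); b,_=vision.grab_frame('side'); 
save(np.hstack([a[100:340,130:390],cv2.resize(b[190:310,140:270],(260,240))]),'m2.png')
```

```text
0.001153731402175891 0.0
```

View pics/m2.png

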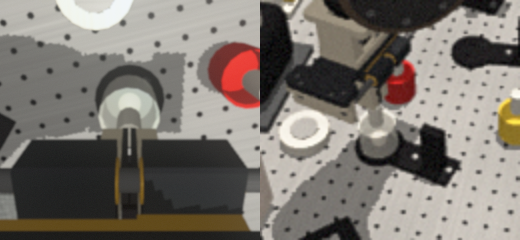

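Run:
```python
from h import *
s=readout.get_state(); c=cam('wrist'); p=s['eef_pos']; Rm=rot(s['ee_rot'])
for t in [(0,0,0),(0,0,.006),(0,0,.025)]: print(t,proj(p+Rm@np.array(t),c))
im,d=vision.grab_frame('wrist'); P=cloud(d,c); T=(P-p)@Rm
for v in range(180,290,6): print(v,[tuple(np.round(T[v,u]*1000).astype(int)) for u in (250,258,266)])
for n in ['side','scene']:
    c=cam(n); im,d=vision.grab_frame(n); P=cloud(d,c); T=(P-p)@Rm
    m=(d>0)&(abs(T[...,0])<.04)&(abs(T[...,1])<.04)&(T[...,2]>-.03)&(T[...,2]<.035)
    print(n,np.round(T[m][::12]*1000).astype(int).tolist())
```

```text
(0, 0, 0) [258.29498416 234.85040034]
(0, 0, 0.006) [258.31524138 230.89509397]
(0, 0, 0.025) [258.37205985 219.80105192]
180 [(np.int64(22), np.int64(-7), np.int64(58)), (np.int64(23), np.int64(0), np.int64(53)), (np.int64(23), np.int64(6), np.int64(55))]
186 [(np.int64(23), np.int64(-7), np.int64(39)), (np.int64(23), np.int64(0), np.int64(36)), (np.int64(23), np.int64(6), np.int64(38))]
192 [(np.int64(20), np.int64(-6), np.int64(31)), (np.int64(20), np.int64(0), np.int64(31)), (np.int64(20), np.int64(6), np.int64(31))]
198 [(np.int64(15), np.int64(-6), np.int64(32)), (np.int64(15), np.int64(0), np.int64(31)), (np.int64(15), np.int64(6), np.int64(31))]
204 [(np.int64(10), np.int64(-6), np.int64(31)), (np.int64(11), np.int64(0), np.int64(30)), (np.int64(11), np.int64(6), np.int64(31))]
210 [(np.int64(5), np.int64(-6), np.int64(32)), (np.int64(9), np.int64(0), np.int64(23)), (np.int64(6), np.int64(6), np.int64(29))]
216 [(np.int64(6), np.int64(-6), np.int64(17)), (np.int64(8), np.int64(0), np.int64(13)), (np.int64(7), np.int64(5), np.int64(16))]
222 [(np.int64(6), np.int64(-6), np.int
[... 1563 characters left out ...]
 np.int64(3), np.int64(-93))]
side [[-11, 10, -30], [-8, -3, -26], [-11, -8, -26], [-9, -2, -16], [-11, -6, -17], [-12, -7, -15], [-7, 2, -1], [-9, -16, -12], [4, 19, 33], [-1, 16, 31], [-9, -6, 8], [6, -8, 17], [-14, 15, 31], [-9, 0, 23], [2, -9, 22], [-19, 11, 32], [-9, -5, 24], [3, -10, 28], [-22, 5, 32], [-8, -5, 32], [7, -14, 34], [-20, -1, 34], [-10, -9, 35], [-3, -19, 31], [0, -24, 32], [-4, -25, 32]]
scene [[-10, 17, -24], [11, -1, -29], [12, 6, -28], [10, 7, -23], [10, 6, -19], [11, 6, -16], [0, 9, 1], [-23, -2, 30], [5, 7, 8], [6, 4, 12], [2, 7, 18], [-8, 11, 30], [-7, 21, 32], [2, -13, 31], [8, 3, 26], [5, 13, 30], [2, 24, 35], [14, -9, 32], [17, 3, 30], [21, 4, 30], [26, -3, 31]]
```

Call:
carry_out --commands '[{"dp": [0, 0, -0.03], "rotation": [0, 0, 0]}, {"dp": [0, 0, -0.03], "rotation": [0, 0, 0]}, {"dp": [0, 0, 0], "rotation": [0, 0, 0]}, {"dp": [0, 0, 0], "rotation": [0, 0, 0]}]'

```text
t: 5.68
eef_pos: [0.6447, 0.1735, 0.1376]
ee_rot: [-3.142, 0.0, -0.245]
force: [-0.2, 0.1, -0.9]
width: 0.0005
gripper_force: 0.0
```

Run:
```python
from h import *
s=readout.get_state(); p=s['eef_pos']; Rm=rot(s['ee_rot']); print(p,s['width'])
L=[]
for n in ['wrist','side','scene']:
    c=cam(n); im,d=vision.grab_frame(n); P=cloud(d,c); T=(P-p)@Rm
    m=(d>0)&(abs(T[...,0])<.05)&(abs(T[...,1])<.07)&(T[...,2]>-.08)&(T[...,2]<.045)
    for a in range(-80,45,5):
        q=T[m&(T[...,2]*1000>=a)&(T[...,2]*1000<a+5)]*1000
        if len(q): print(n,a,len(q),np.round(q.min(0)),np.round(q.max(0)))
    L.append(im)
save(np.hstack([L[0][100:340,130:390],cv2.resize(L[1][160:310,140:270],(260,300))[:240],cv2.resize(L[2][120:260,250:390],(240,240))]),'m3.png')
```

```text
[0.64473429 0.17345709 0.13759212] 0.0005350221921899838
wrist -80 232 [  8. -34. -80.] [ 39.  35. -78.]
wrist -75 29 [ -3.  -4. -73.] [  4.   4. -70.]
wrist -65 12 [-11.  -4. -61.] [ -6.   4. -60.]
wrist -60 73 [-11.  -4. -60.] [ -1.   4. -55.]
wrist -55 189 [-10.  -4. -55.] [ 11.   4. -50.]
wrist -50 95 [  9.  -4. -50.] [ 12.   5. -45.]
wrist -45 105 [  8.  -5. -45.] [ 11.   6. -40.]
wrist -40 72 [  8.  -5. -40.] [ 11.   6. -35.]
wrist -35 50 [  7.  -3. -35.] [ 10.   6. -30.]
wrist -30 181 [  3. -15. -30.] [ 12.  16. -25.]
wrist -25 215 [  9. -16. -25.] [ 12.  16. -20.]
wrist -20 187 [  9. -16. -20.] [ 11.  16. -15.]
wrist -15 87 [  9. -16. -15.] [ 11.  16. -10.]
wrist -10 13 [  9.  -3. -10.] [10.  4. -8.]
side -80 26 [-40. -36. -80.] [ -9.  29. -75.]
side -75 5 [-13. -36. -74.] [ -7. -34. -71.]
side -70 1 [ -9. -35. -69.] [ -9. -35. -69.]
side -55 4 [-12. -21. -53.] [-10. -15. -50.]
side -50 10 [-12. -21. -50.] [  3.  -9. -45.]
side -45 10 [-12. -21. -44.] [ -4.  -7. -40.]
side -40 10 [-12. -20. -39.] [ -2.  10. -35.]
side -35 21 [-13. -20. -35.] [  3.  15. -30.]
side -30 25 [-12.
[... 160 characters left out ...]
 -10.]
side -10 3 [-10. -16. -10.] [ 6. -0. -9.]
scene -80 13 [-11. -31. -80.] [ 39.  36. -76.]
scene -75 4 [ -6.  32. -75.] [ 14.  36. -70.]
scene -70 1 [ 11.  33. -68.] [ 11.  33. -68.]
scene -60 12 [  3. -18. -60.] [ 13.  23. -55.]
scene -55 19 [  2. -18. -54.] [ 13.  23. -50.]
scene -50 25 [ -7. -16. -50.] [ 14.  21. -45.]
scene -45 17 [  4. -18. -44.] [ 13.  21. -40.]
scene -40 19 [ -7. -15. -40.] [ 12.  19. -35.]
scene -35 18 [  1. -16. -35.] [ 13.  19. -30.]
scene -30 23 [-10. -14. -30.] [ 12.  18. -25.]
scene -25 19 [ -7. -13. -25.] [ 13.  18. -20.]
scene -20 22 [ -9. -16. -19.] [ 13.  18. -15.]
scene -15 14 [ -3. -10. -15.] [ 12.  17. -10.]
scene -10 4 [  7. -12. -10.] [ 9.  4. -6.]
```

View pics/m3.png

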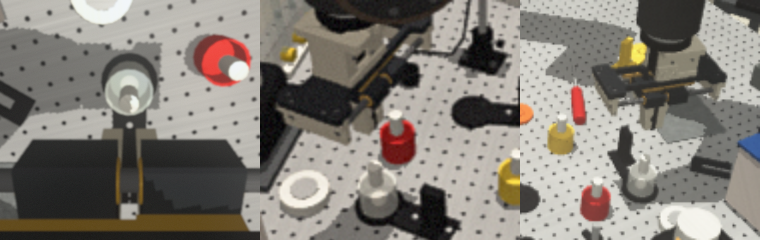

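Call:
carry_out --commands '[{"dp": [0, 0, 0], "rotation": [0, 0, 0]}, {"dp": [0, 0, 0], "rotation": [0, 0, 0]}, {"dp": [0, 0, 0], "rotation": [0, 0, 0]}, {"dp": [0, 0, 0], "rotation": [0, 0, 0]}, {"dp": [0, 0, 0], "rotation": [0, 0, 0]}, {"dp": [0, 0, 0], "rotation": [0, 0, 0]}]' --grip 0.05

```text
t: 6.58
eef_pos: [0.6451, 0.1735, 0.138]
ee_rot: [-3.142, -0.0, -0.244]
force: [-0.3, -0.6, -0.3]
width: 0.0493
gripper_force: 0.0
```

Run:
```python
from h import *
s=readout.get_state(); p=s['eef_pos']; Rm=rot(s['ee_rot']); print(p,s['width'])
for n in ['wrist','side','scene']:
    c=cam(n); im,d=vision.grab_frame(n); P=cloud(d,c); T=(P-p)@Rm
    m=(d>0)&(abs(T[...,0])<.05)&(abs(T[...,1])<.09)&(T[...,2]>-.08)&(T[...,2]<.035)
    for a in range(-25,35,5):
        q=T[m&(T[...,2]*1000>=a)&(T[...,2]*1000<a+5)]*1000
        if len(q): print(n,a,len(q),np.round(q.min(0)),np.round(q.max(0)))
```

```text
[0.64512137 0.17352244 0.13799532] 0.04927980263175789
wrist -25 300 [-10. -40. -25.] [ 12.  41. -20.]
wrist -20 282 [-10. -40. -20.] [ 12.  40. -15.]
wrist -15 167 [-10. -40. -15.] [ 11.  40. -10.]
wrist -10 30 [ -8. -28. -10.] [10. 28. -8.]
side -25 19 [-13. -42. -25.] [  1.  38. -20.]
side -20 25 [-12. -42. -20.] [  0.  37. -15.]
side -15 23 [-11. -42. -15.] [  3.  36. -10.]
side -10 8 [-10. -37. -10.] [ 4. 26. -6.]
scene -25 27 [ -8. -39. -25.] [ 15.  42. -20.]
scene -20 27 [ -5. -39. -20.] [ 13.  42. -15.]
scene -15 17 [-12. -37. -15.] [ 12.  42. -10.]
```

Call:
carry_out --commands '[{"dp": [0, 0, 0.03], "rotation": [0, 0, 0]}, {"dp": [0, 0, 0.03], "rotation": [0, 0, 0]}, {"dp": [0, 0, 0.02], "rotation": [0, 0, 0]}, {"dp": [0, 0, 0.012], "rotation": [0, 0, 0]}, {"dp": [0, 0, 0], "rotation": [0, 0, 0]}, {"dp": [0, 0, 0], "rotation": [0, 0, 0]}]'

```text
t: 7.48
eef_pos: [0.6457, 0.1738, 0.0469]
ee_rot: [-3.141, -0.001, -0.244]
force: [0.6, -0.2, 0.1]
width: 0.0504
gripper_force: 0.0
```

Call:
carry_out --commands '[{"dp": [0, 0, 0], "rotation": [0, 0, 0]}, {"dp": [0, 0, 0], "rotation": [0, 0, 0]}, {"dp": [0, 0, 0], "rotation": [0, 0, 0]}, {"dp": [0, 0, 0], "rotation": [0, 0, 0]}, {"dp": [0, 0, 0], "rotation": [0, 0, 0]}, {"dp": [0, 0, 0], "rotation": [0, 0, 0]}]' --grip 0.0 --force 12

```text
t: 8.22
eef_pos: [0.6452, 0.1736, 0.0461]
ee_rot: [-3.141, -0.0, -0.244]
force: [-0.8, 0.5, 1.7]
width: 0.0175
gripper_force: 12.0
```

Call:
carry_out --commands '[{"dp": [0, 0, -0.008], "rotation": [0, 0, 0]}, {"dp": [0, 0, -0.015], "rotation": [0, 0, 0]}, {"dp": [0, 0, -0.02], "rotation": [0, 0, 0]}, {"dp": [0, 0, -0.03], "rotation": [0, 0, 0]}, {"dp": [0, 0, -0.03], "rotation": [0, 0, 0]}, {"dp": [0, 0, -0.015], "rotation": [0, 0, 0]}, {"dp": [-0.015, -0.015, 0], "rotation": [0, 0, 0]}, {"dp": [-0.025, -0.025, 0], "rotation": [0, 0, 0]}]'

```text
t: 9.22
eef_pos: [0.6151, 0.2221, 0.1632]
ee_rot: [3.141, 0.001, -0.246]
force: [0.4, 0.9, -1.3]
width: 0.0178
gripper_force: 12.0
```

Call:
carry_out --commands '[{"dp": [-0.03, -0.03, 0], "rotation": [0, 0, 0]}, {"dp": [-0.03, -0.03, 0], "rotation": [0, 0, 0]}, {"dp": [-0.03, -0.03, 0], "rotation": [0, 0, 0]}, {"dp": [-0.03, -0.03, 0], "rotation": [0, 0, 0]}, {"dp": [-0.014, -0.01, 0], "rotation": [0, 0, 0]}, {"dp": [0, 0, 0], "rotation": [0, 0, 0]}, {"dp": [0, 0, 0], "rotation": [0, 0, 0]}]'

```text
t: 10.1
eef_pos: [0.5173, 0.38, 0.1635]
ee_rot: [3.141, 0.0, -0.244]
force: [-0.1, -0.5, -0.3]
width: 0.0177
gripper_force: 12.0
```

Run:
```python
from h import *
s=readout.get_state(); p=s['eef_pos']; Rm=rot(s['ee_rot']); print(p,s['width'],s['gripper_force'])
L=[]
for n in ['side','wrist']:
    c=cam(n); im,d=vision.grab_frame(n); P=cloud(d,c); np.savez(n+'4.npz',im=im,d=d,P=P)
    r=vision.trace('pad',n)
    if r:
        m=r[0]['pixels']&(d>0); q=P[m]; q=q[(q[:,2]<.008)&(q[:,2]>-.003)]; print(n,r[0]['score'],len(q),np.median(q,0),cv2.minAreaRect((q[:,:2]*1000).astype(np.float32)))
    r=vision.trace('ball_center',n); print([(x['score'],x['position']) for x in r])
    L.append(im)
save(np.hstack([cv2.resize(L[0][180:384,130:300],(400,480)),L[1][:,100:500]][:1]+[cv2.resize(L[1],(400,300),interpolation=cv2.INTER_AREA)[np.r_[0:300,np.zeros(180,int)]]]),'m4.png')
```

```text
[0.51726364 0.37999426 0.16353303] 0.01774423490479597 11.999407857656479
[(0.44, [101.5, 290.2])]
wrist 0.87 9062 [0.53460902 0.36409387 0.00394958] ((517.2652587890625, 373.6490173339844), (133.1557159423828, 131.4254608154297), 77.19670104980469)
[(0.95, [10.1, 433.6])]
```

View pics/m4.png

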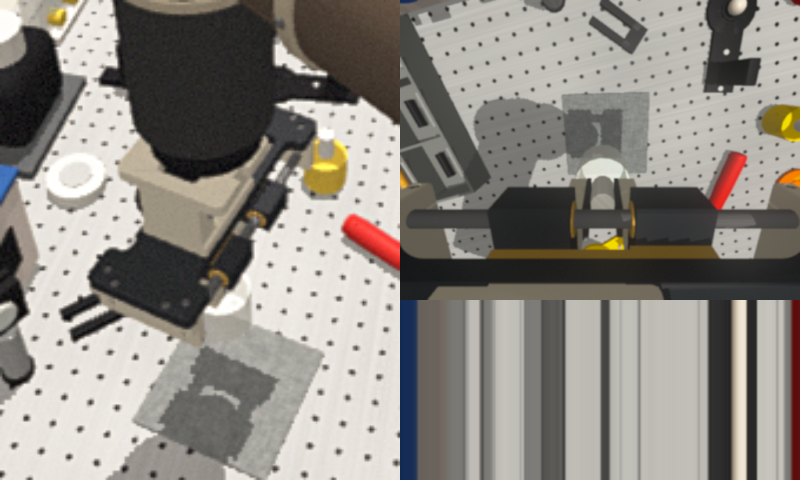

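Call:
carry_out --commands '[{"dp": [0.001, 0.006, 0.02], "rotation": [0, 0, 0]}, {"dp": [0, 0, 0.035], "rotation": [0, 0, 0]}, {"dp": [0, 0, 0.035], "rotation": [0, 0, 0]}, {"dp": [0, 0, 0.015], "rotation": [0, 0, 0]}, {"dp": [0, 0, 0.008], "rotation": [0, 0, 0]}, {"dp": [0, 0, 0.003], "rotation": [0, 0, 0]}, {"dp": [0, 0, 0.002], "rotation": [0, 0, 0]}, {"dp": [0, 0, 0.0], "rotation": [0, 0, 0]}]'

```text
t: 11.4
eef_pos: [0.5172, 0.3748, 0.0466]
ee_rot: [-3.141, -0.0, -0.244]
force: [-0.4, -0.0, -0.6]
width: 0.0174
gripper_force: 12.0
```

Run:
```python
from h import *
s=readout.get_state(); print(s['eef_pos'],s['force'],s['width'])
```

```text
[0.51719115 0.37482076 0.04662441] [-0.44091664 -0.02624359 -0.59697998] 0.01738750222419227
```

Call:
carry_out --commands '[{"dp": [0, 0, 0.001], "rotation": [0, 0, 0]}, {"dp": [0, 0, 0.001], "rotation": [0, 0, 0]}, {"dp": [0, 0, 0.001], "rotation": [0, 0, 0]}, {"dp": [0, 0, 0], "rotation": [0, 0, 0]}, {"dp": [0, 0, 0], "rotation": [0, 0, 0]}]'

```text
t: 12.02
eef_pos: [0.517, 0.3746, 0.0431]
ee_rot: [-3.141, -0.0, -0.244]
force: [-0.8, -0.0, 2.4]
width: 0.0175
gripper_force: 12.0
```

Call:
carry_out --commands '[{"dp": [0, 0, 0], "rotation": [0, 0, 0]}, {"dp": [0, 0, 0], "rotation": [0, 0, 0]}, {"dp": [0, 0, 0], "rotation": [0, 0, 0]}, {"dp": [0, 0, -0.01], "rotation": [0, 0, 0]}, {"dp": [0, 0, -0.03], "rotation": [0, 0, 0]}, {"dp": [0, 0, -0.04], "rotation": [0, 0, 0]}, {"dp": [0, 0, -0.04], "rotation": [0, 0, 0]}, {"dp": [0, 0, -0.03], "rotation": [0, 0, 0]}]' --grip 0.05

```text
t: 13.02
eef_pos: [0.5173, 0.3748, 0.1959]
ee_rot: [-3.139, -0.001, -0.244]
force: [-0.0, 0.5, -0.6]
width: 0.0503
gripper_force: 0.0
```

Call:
carry_out --commands '[{"dp": [0.01, 0.035, 0], "rotation": [0, 0, 0]}, {"dp": [0.01, 0.035, 0], "rotation": [0, 0, 0]}, {"dp": [0.01, 0.035, 0], "rotation": [0, 0, 0]}, {"dp": [0.01, 0.035, 0], "rotation": [0, 0, 0]}, {"dp": [0.008, 0.024, 0], "rotation": [0, 0, 0]}, {"dp": [0, 0, 0], "rotation": [0, 0, 0]}, {"dp": [0, 0, 0], "rotation": [0, 0, 0]}]'

```text
t: 13.9
eef_pos: [0.5241, 0.2041, 0.1936]
ee_rot: [-3.141, -0.001, -0.245]
force: [-0.1, -0.2, -0.4]
width: 0.0502
gripper_force: 0.0
```

Run:
```python
from h import *
L=[]
s=readout.get_state(); p=s['eef_pos']; Rm=rot(s['ee_rot']); print(p,s['ee_rot'],s['width'])
for n in ['wrist','side']:
    c=cam(n); im,d=vision.grab_frame(n); P=cloud(d,c); L.append(im)
    def box(t,x,y,z):
        m=(d>0)&(P[...,0]>x[0])&(P[...,0]<x[1])&(P[...,1]>y[0])&(P[...,1]<y[1])&(P[...,2]>z[0])&(P[...,2]<z[1])
        Q=P[m]; print(n,t,len(Q),np.round(np.median(Q,0),4),np.round(np.percentile(Q,3,0),3),np.round(np.percentile(Q,97,0),3)); return Q
    h=box('handletop',(.54,.605),(.15,.23),(.069,.077)); r=cv2.minAreaRect((h[:,:2]*1000).astype(np.float32)); print(r)
    if n=='wrist': print('delta tool',(np.array([r[0][0]/1000,r[0][1]/1000,.025])-p)@Rm)
    b=box('ball',(.62,.68),(.15,.2),(.015,.035))
    k=box('cover',(.47,.56),(.33,.42),(.03,.09))
    k=box('knob',(.47,.56),(.33,.42),(.055,.09))
save(np.hstack([L[0][:,80:480],cv2.resize(L[1][200:384,150:300],(313,384))]),'m5.png')
```

```text
[0.5240772  0.20413186 0.19359223] [-3.14076395e+00 -6.58045165e-04 -2.44533396e-01] 0.05017393468996888
wrist handletop 397 [0.5674 0.1925 0.0729] [0.553 0.185 0.071] [0.581 0.2   0.074]
((566.7903442382812, 192.55345153808594), (13.757290840148926, 29.2005615234375), 76.10543823242188)
delta tool [0.04413466 0.00103268 0.16862051]
wrist ball 261 [0.6439 0.1738 0.0242] [0.636 0.165 0.018] [0.653 0.182 0.027]
wrist cover 1358 [0.521  0.368  0.0441] [0.497 0.352 0.033] [0.539 0.392 0.076]
wrist knob 330 [0.5186 0.3702 0.0747] [0.51  0.366 0.057] [0.525 0.381 0.077]
side handletop 55 [0.5661 0.1952 0.0713] [0.554 0.188 0.069] [0.581 0.203 0.073]
((567.4295043945312, 194.90646362304688), (13.572444915771484, 28.492830276489258), 78.43714141845703)
side ball 46 [0.6431 0.1786 0.0215] [0.636 0.169 0.016] [0.651 0.184 0.026]
side cover 462 [0.5144 0.383  0.0431] [0.496 0.359 0.033] [0.537 0.399 0.075]
side knob 97 [0.5162 0.3802 0.0733] [0.509 0.368 0.056] [0.524 0.385 0.077]
```

View pics/m5.png

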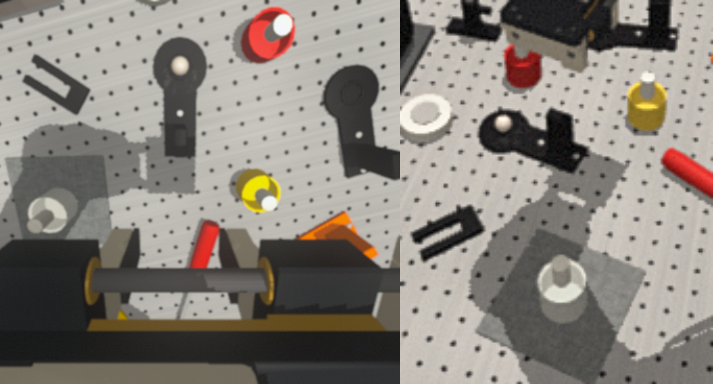

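Call:
carry_out --commands '[{"dp": [0.022, 0, 0], "rotation": [0, 0, 0]}, {"dp": [0.022, 0.001, 0], "rotation": [0, 0, 0]}, {"dp": [0, 0, 0.035], "rotation": [0, 0, 0]}, {"dp": [0, 0, 0.04], "rotation": [0, 0, 0]}, {"dp": [0, 0, 0.04], "rotation": [0, 0, 0]}, {"dp": [0, 0, 0.035], "rotation": [0, 0, 0]}, {"dp": [0, 0, 0.018], "rotation": [0, 0, 0]}, {"dp": [0, 0, 0], "rotation": [0, 0, 0]}]'

```text
t: 15.0
eef_pos: [0.5653, 0.1922, 0.0233]
ee_rot: [3.139, 0.002, -0.244]
force: [0.3, -0.3, 1.2]
width: 0.0497
gripper_force: 0.0
```

Call:
carry_out --commands '[{"dp": [0, 0, 0], "rotation": [0, 0, 0]}, {"dp": [0, 0, 0], "rotation": [0, 0, 0]}, {"dp": [0, 0, 0], "rotation": [0, 0, 0]}, {"dp": [0, 0, 0], "rotation": [0, 0, 0]}, {"dp": [0, 0, 0], "rotation": [0, 0, 0]}, {"dp": [0, 0, 0], "rotation": [0, 0, 0]}, {"dp": [0, 0, 0], "rotation": [0, 0, 0]}]' --grip 0.0 --force 40

```text
t: 15.88
eef_pos: [0.5665, 0.1923, 0.0254]
ee_rot: [-3.141, -0.0, -0.244]
force: [-2.1, 1.0, 5.3]
width: 0.0135
gripper_force: 40.0
```

Call:
carry_out --commands '[{"dp": [0, 0, -0.004], "rotation": [0, 0, 0]}, {"dp": [0, 0, -0.01], "rotation": [0, 0, 0]}, {"dp": [0, 0, -0.018], "rotation": [0, 0, 0]}, {"dp": [0, 0, -0.02], "rotation": [0, 0, 0]}, {"dp": [0, 0, -0.015], "rotation": [0, 0, 0]}, {"dp": [0, 0, -0.008], "rotation": [0, 0, 0]}, {"dp": [0, 0, 0], "rotation": [0, 0, 0]}, {"dp": [0, 0, 0], "rotation": [0, 0, 0]}]'

```text
t: 16.88
eef_pos: [0.5658, 0.1919, 0.0992]
ee_rot: [3.141, 0.001, -0.245]
force: [0.6, 0.2, -3.0]
width: 0.0141
gripper_force: 40.0
```

```bash
cat > lev.py <<'E'
from h import *
s=readout.get_state(); p=s['eef_pos']; Rm=rot(s['ee_rot']); print(s['t'],p,s['ee_rot'],s['width'],s['force'],s['moment'])
for n in ['wrist','scene','side']:
    c=cam(n); im,d=vision.grab_frame(n); P=cloud(d,c); T=(P-p)@Rm*1000
    m=(d>0)&(T[...,0]>45)&(T[...,0]<115)&(abs(T[...,1])<34)&(T[...,2]>15)&(T[...,2]<24.5)&(im.max(-1)<110)
    q=T[m]; 
    if len(q)>30:
        A=np.c_[q[:,:2]-[80,0],np.ones(len(q))]; print(n,'paddle',len(q),np.linalg.lstsq(A,q[:,2],rcond=None)[0],q.min(0),q.max(0))
    m=(d>0)&(abs(T[...,0]-79)<16)&(abs(T[...,1])<15)&(T[...,2]>-4)&(T[...,2]<20)&(im.min(-1)>90)
    q=T[m]
    if len(q)>10:
        from scipy.optimize import least_squares
        f=least_squares(lambda x:np.linalg.norm(q-x,axis=1)-10,[79,0,8]+0*q[0],loss='soft_l1').x
        print(n,'ball tool',len(q),f,'world',p+Rm@(f/1000))
    np.savez(n+'L.npz',im=im,d=d,P=P)
E
python3 lev.py
python3 - <<'E'
# station fit
from h import *
for n in ['scene','side','scene0','side0']:
    Z=np.load((n if n[-1]=='0' else n+'L')+'.npz'); P=Z['P'];d=Z['d']; im=Z['im']
    Q=P[(d>0)&(P[...,0]>.45)&(P[...,0]<.68)&(P[...,1]>-.22)&(P[...,1]<-.11)&(P[...,2]>.193)&(P[...,2]<.203)]
    if len(Q): print(n,'paneltop',len(Q),cv2.minAreaRect((Q[:,:2]*1000).astype(np.float32)))
    Q=P[(d>0)&(P[...,0]>.42)&(P[...,0]<.62)&(P[...,1]>-.56)&(P[...,1]<-.27)&(P[...,2]>.11)&(P[...,2]<.19)]
    print(n,'lens',len(Q),Q.min(0),Q.max(0))
    for y in np.arange(-.56,-.29,.02):
        q=Q[(Q[:,1]>y)&(Q[:,1]<y+.02)]
        if len(q)>5: print(' ',round(y,2),len(q),np.round(q.min(0),3),np.round(q.max(0),3))
E
```

```text
16.875 [0.5658129  0.19190057 0.09923299] [ 3.14086328e+00  9.32954375e-04 -2.44604165e-01] 0.014075554514906934 [ 0.55196414  0.24284387 -2.97038002] [-0.10747566  0.08888896  0.01777399]
wrist paddle 7307 [-2.12839798e-03  5.77394343e-04  1.82016952e+01] [ 45.00070139 -31.23985266  15.03625058] [111.797336    30.9592356   20.86431452]
wrist ball tool 943 [ 8.03150622e+01 -4.13358839e-02  8.61458466e+00] world [0.6437379  0.17248646 0.09054345]
scene paddle 255 [1.90514850e-02 1.61654569e-02 1.83886298e+01] [ 45.02744323 -29.8932485   15.00921091] [114.13316275  32.9588276   24.46352407]
scene ball tool 38 [ 8.03282667e+01 -3.18248721e-02  8.02141014e+00] world [0.64374905 0.17247432 0.09113662]
side paddle 74 [-0.04325833 -0.03544482 19.34822433] [ 46.51902609 -33.19861556  16.42402694] [106.74636235 -12.04278233  24.23342434]
scene paneltop 175 ((571.6972045898438, -173.71310424804688), (16.00011444091797, 95.60003662109375), 77.81768798828125)
scene lens 1987 [ 0.47529864 -0.55922791  0.11025086] [ 0.56437817 -0.32973055  0.18276352]
  -0.56 36 [ 0.486 -0.559  0.144] [ 0.496 -0.5
[... 167 characters left out ...]
4 -0.48   0.173]
  -0.48 138 [ 0.484 -0.48   0.138] [ 0.526 -0.46   0.17 ]
  -0.46 127 [ 0.498 -0.459  0.14 ] [ 0.534 -0.44   0.17 ]
  -0.44 161 [ 0.503 -0.44   0.116] [ 0.546 -0.42   0.173]
  -0.42 260 [ 0.502 -0.42   0.112] [ 0.551 -0.4    0.182]
  -0.4 220 [ 0.503 -0.4    0.11 ] [ 0.558 -0.38   0.182]
  -0.38 220 [ 0.508 -0.38   0.131] [ 0.563 -0.36   0.183]
  -0.36 212 [ 0.515 -0.36   0.128] [ 0.564 -0.34   0.182]
  -0.34 36 [ 0.511 -0.34   0.133] [ 0.556 -0.33   0.18 ]Traceback (most recent call last):
  File "<stdin>", line 8, in <module>
    return umr_minimum(a, axis, None, out, keepdims, initial, where)
ValueError: zero-size array to reduction operation minimum which has no identity
```

Call:
carry_out --commands '[{"dp": [0, 0, -0.006], "rotation": [0, 0, 0]}, {"dp": [0, 0, -0.014], "rotation": [0, 0, 0]}, {"dp": [0, 0, -0.022], "rotation": [0, 0, 0]}, {"dp": [0, 0, -0.028], "rotation": [0, 0, 0]}, {"dp": [0, 0, -0.03], "rotation": [0, 0, 0]}, {"dp": [0, 0, -0.026], "rotation": [0, 0, 0]}, {"dp": [0, 0, -0.016], "rotation": [0, 0, 0]}, {"dp": [0, 0, -0.009], "rotation": [0, 0, 0]}]'

```text
t: 18.02
eef_pos: [0.5664, 0.1922, 0.2521]
ee_rot: [-3.141, -0.001, -0.244]
force: [0.1, 0.4, -3.5]
width: 0.0137
gripper_force: 40.0
```

Call:
carry_out --commands '[{"dp": [0.001, 0.008, 0], "rotation": [0, 0, 0]}, {"dp": [0.001, 0.018, 0], "rotation": [0, 0, 0]}, {"dp": [0.001, 0.028, 0], "rotation": [0, 0, 0]}, {"dp": [0.001, 0.036, 0], "rotation": [0, 0, 0]}, {"dp": [0.001, 0.036, 0], "rotation": [0, 0, 0]}, {"dp": [0.001, 0.028, 0], "rotation": [0, 0, 0]}, {"dp": [0.001, 0.016, 0], "rotation": [0, 0, 0]}, {"dp": [0.001, 0.008, 0], "rotation": [0, 0, 0]}]'

```text
t: 19.02
eef_pos: [0.5305, 0.016, 0.251]
ee_rot: [-3.141, -0.0, -0.246]
force: [-0.2, 0.3, -2.6]
width: 0.0139
gripper_force: 40.0
```

```bash
python3 lev.py
```

```text
19.025 [0.53054347 0.01604997 0.25100283] [-3.14148825e+00 -1.15816272e-04 -2.45688819e-01] 0.01390882155522498 [-0.21877303  0.33175717 -2.57191438] [-0.01976783  0.09001187 -0.01446709]
wrist paddle 7306 [-1.96112680e-03  3.89665373e-03  1.82405716e+01] [ 45.01835235 -31.11478975  15.04558564] [111.78639704  31.29151921  20.80145348]
wrist ball tool 929 [79.62087902  4.39189267  8.58433449] world [ 0.6067063  -0.00757516  0.24242726]
scene paddle 302 [1.60289441e-02 1.67711490e-02 1.81841734e+01] [ 45.05533206 -28.75495954  15.0234915 ] [113.46376907  32.90758759  24.47447184]
scene ball tool 44 [80.48280037  4.62266365  8.09774651] world [ 0.60748614 -0.00800867  0.24291393]
side paddle 282 [-6.54603569e-03 -1.66161248e-02  1.97749195e+01] [ 45.02366497 -33.80719196  15.23561593] [111.56696432  28.10194915  24.29719591]
side ball tool 43 [80.05013348  1.83758357 10.75306868] world [ 0.60774424 -0.0052018   0.24025884]
```

Call:
carry_out --commands '[{"dp": [0, 0.004, 0], "rotation": [0, 0, 0]}, {"dp": [0.001, 0.009, 0], "rotation": [0, 0, 0]}, {"dp": [0.001, 0.014, 0], "rotation": [0, 0, 0]}, {"dp": [0.001, 0.019, 0], "rotation": [0, 0, 0]}, {"dp": [0.001, 0.024, 0], "rotation": [0, 0, 0]}, {"dp": [0.001, 0.028, 0], "rotation": [0, 0, 0]}, {"dp": [0.001, 0.03, 0], "rotation": [0, 0, 0]}, {"dp": [0.001, 0.03, 0], "rotation": [0, 0, 0]}]'

```text
t: 20.18
eef_pos: [0.4988, -0.1394, 0.2511]
ee_rot: [3.142, -0.0, -0.245]
force: [-0.2, -1.7, -3.0]
width: 0.014
gripper_force: 40.0
```

Call:
carry_out --commands '[{"dp": [0.001, 0.028, 0], "rotation": [0, 0, 0]}, {"dp": [0.001, 0.024, 0], "rotation": [0, 0, 0]}, {"dp": [0, 0.019, 0], "rotation": [0, 0, 0]}, {"dp": [0, 0.014, 0], "rotation": [0, 0, 0]}, {"dp": [0, 0.009, 0], "rotation": [0, 0, 0]}, {"dp": [0, 0.005, 0], "rotation": [0, 0, 0]}, {"dp": [0, 0.003, 0], "rotation": [0, 0, 0]}, {"dp": [0, 0, 0], "rotation": [0, 0, 0]}]'

```text
t: 21.18
eef_pos: [0.4769, -0.2368, 0.2509]
ee_rot: [-3.142, 0.0, -0.244]
force: [-0.8, 0.2, -2.7]
width: 0.0139
gripper_force: 40.0
```

```bash
python3 lev.py
python3 - <<'E'
from h import *
Z=np.load('wristL.npz'); save(Z['im'],'w6.png'); s=readout.get_state()
for n in ['wrist','scene','side','scene0','side0']:
    Z=np.load((n if n[-1]=='0' else n+'L')+'.npz'); P=Z['P'];d=Z['d']; im=Z['im']
    B=lambda x0,x1,y0,y1,z0,z1:P[(d>0)&(P[...,0]>x0)&(P[...,0]<x1)&(P[...,1]>y0)&(P[...,1]<y1)&(P[...,2]>z0)&(P[...,2]<z1)]
    Q=B(.48,.66,-.22,-.13,.193,.203)
    if len(Q)>20: print(n,'paneltop',len(Q),cv2.minAreaRect((Q[:,:2]*1000).astype(np.float32)),np.median(Q[:,2]))
    # lens barrel cylinder fit: radius .03 near front 
    yaw=-.213; yx=np.array([.2114,.9774]); xx=np.array([.9774,-.2114])
    Q=B(.42,.65,-.45,-.31,.115,.19)
    if len(Q)<30: continue
    ly=(Q[:,:2]-[.5535,-.2577])@yx; lx=(Q[:,:2]-[.5535,-.2577])@xx
    k=(ly<-.082)&(ly>-.115)&(abs(lx)<.04); 
    from scipy.optimize import least_squares
    if k.sum()>20:
        f=least_squares(lambda p:np.hypot(lx[k]-p[0],Q[k,2]-p[1])-p[2],[0,.15,.03],loss='soft_l1',f_scale=.002).x; print(n,'lens',k.sum(),f)
        g=least_squares(lambda p:np.hypot(lx[k]-p[0],Q[k,2]-.15)-.03,[0],loss='soft_l1',f_scale=.002).x; print('  fixed',g, 'front ly',np.percentile(ly[abs(lx)<.035],[95,98,99.5]))
E
```

```text
21.175 [ 0.47688792 -0.2368109   0.25093424] [-3.14157595e+00  4.83625692e-05 -2.44070061e-01] 0.01392694064588309 [-0.7806459   0.22489074 -2.73723151] [-0.0999251   0.15630616  0.00645909]
wrist paddle 7294 [-1.68092933e-03  2.93473727e-03  1.82223271e+01] [ 45.00944366 -31.39610757  15.02218337] [111.27265757  31.67715582  21.07134072]
wrist ball tool 985 [78.80100506  3.7123956   8.70298132] world [ 0.55245597 -0.25945561  0.24222739]
scene paddle 357 [2.44551108e-02 1.08219950e-03 1.81838895e+01] [ 45.14578104 -30.92628794  15.24338366] [113.67576855  31.70745278  24.45242417]
scene ball tool 54 [78.76861861  3.78092456  8.42300722] world [ 0.552408   -0.25951429  0.24250736]
side paddle 169 [-9.09601533e-03 -3.41365944e-03  2.01080757e+01] [ 46.2617451  -33.3722896   16.05124903] [110.11057549  31.16186797  24.1411339 ]
side ball tool 31 [77.74731407  2.24333191 10.84636566] world [ 0.55178842 -0.2577754   0.24008408]
wrist paneltop 2831 ((570.1339111328125, -173.1853790283203), (16.401554107666016, 96.18628692626953), 77.6566390991211) 0.19777886760904606
wrist lens 2667 [-0.0
[... 445 characters left out ...]
80670166015625), 77.5091552734375) 0.1959993014681652
side lens 30 [-0.00539524  0.15267494  0.02621941]
  fixed [-0.0018082] front ly [-0.07517144 -0.07429143 -0.07368806]
scene0 paneltop 172 ((571.8141479492188, -173.48533630371094), (16.662227630615234, 97.99301147460938), 77.5013656616211) 0.19813071804237886
scene0 lens 349 [-0.00153384  0.15024235  0.02999788]
  fixed [-0.00146351] front ly [-0.08312395 -0.0800907  -0.07934823]
side0 paneltop 119 ((570.4519653320312, -169.4888153076172), (20.542829513549805, 95.34730529785156), 78.73934936523438) 0.19584517168995186
side0 lens 121 [-0.00233593  0.14912364  0.02899754]
  fixed [-0.00120583] front ly [-0.07611086 -0.0745769  -0.07414326]
```

View pics/w6.png

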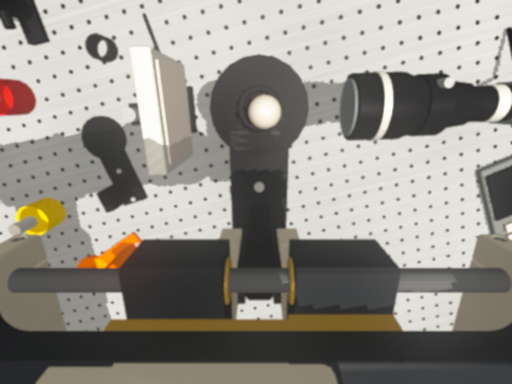

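Call:
carry_out --commands '[{"dp": [0, 0, 0.004], "rotation": [0, 0, 0]}, {"dp": [-0.0002, -0.0005, 0.01], "rotation": [0, 0, 0]}, {"dp": [-0.0002, -0.0005, 0.016], "rotation": [0, 0, 0]}, {"dp": [-0.0002, -0.0005, 0.019], "rotation": [0, 0, 0]}, {"dp": [-0.0002, -0.0005, 0.018], "rotation": [0, 0, 0]}, {"dp": [-0.0002, -0.0005, 0.013], "rotation": [0, 0, 0]}, {"dp": [0, 0, 0.008], "rotation": [0, 0, 0]}, {"dp": [0, 0, 0.004], "rotation": [0, 0, 0]}]'

```text
t: 22.32
eef_pos: [0.4764, -0.2343, 0.1585]
ee_rot: [3.141, 0.0, -0.244]
force: [0.2, 0.3, -3.0]
width: 0.0138
gripper_force: 40.0
```

Call:
carry_out --commands '[{"dp": [0, 0, 0], "rotation": [0, 0, 0]}, {"dp": [0, 0, 0], "rotation": [0, 0, 0]}, {"dp": [0, 0, 0], "rotation": [0, 0, 0]}, {"dp": [0, 0, 0], "rotation": [0, 0, 0]}]'

```text
t: 22.82
eef_pos: [0.4766, -0.2343, 0.1592]
ee_rot: [-3.142, -0.0, -0.244]
force: [-0.6, -0.7, -3.3]
width: 0.0139
gripper_force: 40.0
```

```bash
cat > st.py <<'E'
from h import *
from scipy.optimize import least_squares
Z=np.load('wristL.npz'); P=Z['P'];d=Z['d']
yx=np.array([.2126,.9771]); xx=np.array([.9771,-.2126]); o=np.array([.5518,-.2567])
S=np.dstack([(P[...,:2]-o)@xx,(P[...,:2]-o)@yx,P[...,2]])[d>0]
k=(abs(S[:,2]-.198)<.004)&(abs(S[:,0])<.06)&(S[:,1]>.06)&(S[:,1]<.11); print('paneltop',k.sum(),np.percentile(S[k],[1,50,99],0))
k=(abs(S[:,2]-.15)<.045)&(abs(S[:,0])<.06)&(S[:,1]>.06)&(S[:,1]<.1); print('panelface',k.sum(),np.percentile(S[k],[1,5],0))
k=(abs(S[:,2]-.15)<.04)&(abs(S[:,0])<.035)&(S[:,1]<-.083)&(S[:,1]>-.115)
if k.sum()>30: print('lens',k.sum(),least_squares(lambda p:np.hypot(S[k,0]-p[0],S[k,2]-p[1])-p[2],[0,.15,.03],loss='soft_l1',f_scale=.002).x)
k=(abs(S[:,2]-.15)<.035)&(abs(S[:,0])<.035)&(S[:,1]<-.06); print('front',np.percentile(S[k,1],[95,99]))
E
python3 lev.py; python3 st.py; python3 lev.py | grep ball
```

```text
22.825 [ 0.4765619  -0.23432442  0.15922662] [-3.14153636e+00 -4.93208802e-04 -2.44359954e-01] 0.013868544785269332 [-0.59437498 -0.67022443 -3.28325583] [-0.12069261  0.13239566 -0.0194743 ]
wrist paddle 7301 [-2.31706408e-03  2.89874059e-03  1.82271728e+01] [ 45.00063991 -31.18732515  15.01004361] [111.31543803  31.48141298  20.67575291]
wrist ball tool 954 [78.72490256  3.59344311  8.70032532] world [ 0.55208296 -0.25685801  0.15056493]
scene paddle 345 [2.18990015e-02 6.53439455e-03 1.82716183e+01] [ 45.36345914 -30.6612246   15.15274107] [114.08616016  31.64335378  24.26179175]
scene ball tool 50 [79.13172243  3.28761114  7.79696073] world [ 0.55255124 -0.25665963  0.15146851]
side paddle 50 [-9.82781070e-03 -1.10570888e-02  2.04385460e+01] [ 45.26147146 -21.30437489  18.1675834 ] [104.03335818  27.84449455  23.07787362]
side ball tool 24 [78.86957386  0.84856607 10.54045696] world [ 0.55288832 -0.2542298   0.14872502]
paneltop 8409 [[-0.04575374  0.07732409  0.19436512]
 [ 0.00824526  0.08421123  0.19778028]
 [ 0.04655539  0.09312411  0.19945719]]
panelface 11360 [[-0.04566527  0.07569856  0.11072736]
 [-0.04013252  0.07594837  0.1182535 ]]
lens 6462 [-0.00016756  0.14992181  0.02997633]
front [-0.07934227 -0.07905275]
wrist ball tool 961 [78.77235931  3.60545945  8.62714143] world [ 0.55204129 -0.2568369   0.15042081]
scene ball tool 52 [79.13424026  3.43474917  8.21541898] world [ 0.55243366 -0.2567588   0.15083259]
side ball tool 24 [78.76007195  1.65512983 10.3690197 ] world [ 0.55250141 -0.25494152  0.148679  ]
```

```bash
python3 -c "
from station import arm; print(arm.job_done())"
```

```text
the job is handed in; nothing more can be done
None
```

The job is handed in: the clear cover stands upright on the grey pad, and the arm is holding the carrier level and still with the ball in its pocket, within about 1 mm of the viewing point by camera measurement.

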